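Clear the jam: right the canister and hold the recessed reset

ROBOT

A 7-joint arm with a two-finger parallel gripper is mounted at the origin on the work surface. World frame = base frame: x ahead of the robot, y to its left, z up, the work surface at z = 0. Lengths are in m, angles in rad, forces in N, time in s.
With the tool pointing down it reaches from about 0.4 to 0.85 m from the base axis. Payload 10.4 kg.
Tool frame: the origin (TCP) lies on the centre line of the jaws, within the pads' length; the fingertips stand 17 mm ahead of it and the grasp point (between the pads) lies 2 mm behind it; z points along the fingers, y is the line along which they close (so a half turn about z gives the same grasp; the last joint's range is limited). The gripper opens to 85 mm and grips with 20 to 120 N. Pads are 22 mm wide; open, the fingers measure 114 mm over their backs; the gripper's body (76 mm by 85 mm) begins 54 mm behind the grasp point. The pads swing forward as they close: fully open they stand 13 mm farther back than shut.
Start: joints at [-1.369, 0.332, -0.065, 1.46, 0.022, 1.35, -0.088], TCP at [0.139, 0.609, 0.248] pointing down, gripper open.
Joint ranges: [-2.6, 2.6], [-0.5, 2.12], [-1.47, 1.34], [0.16, 2.42], [-1.27, 4.41], [0.06, 2.06], [-2.6, 2.6]. Speed limits (rad/s): [2.22, 2.22, 2.79, 2.79, 3.14, 3.14, 3.14].

INTERFACE

Orientations are given as a unit quaternion [x, y, z, w].
In Python, from workcell import get_obs, optics, job gives the robot as it stands. The module is installed in compiled form; this text tells all that it offers.
- The arm moves only by the tool send_rows, never from a script. Its argument "plan" is a list that holds one entry, the list of rows, each a list of 7 numbers: the turn, a rotation vector about the tool's x, y, z in units of 1.5 rad (1.0 is 1.5 rad), then the shift along the tool's x, y, z in units of 20 cm (1.0 is 20 cm), then the opening, from 0 (shut) to 1 (fully open). A call has 1 to 20 rows; each row shifts and turns the commanded pose from where the row before left it, along the tool's axes as they then stand; what a row does not reach is not made up. A row lasts 1/12 s, in which the tool goes at most 41.7 mm and 7.16 degrees, less where a joint would pass 70% of its speed; a pose out of reach is approached as far as the arm can. A call with a number of a shift or a turn outside -1 to 1 is refused whole. A call with a gripper value outside its range is refused whole. The fingers move at their own pace and stop on an object; "squeeze" is the grip in N (left out, the last holds). Time passes only in rows, so rows that do not move let the fingers close. It gives the time, the measured TCP pose, the force, the opening and the grip force at its end, in the units of the state.
- get_obs(): the state, without advancing time (a new reading comes with each control period).
- optics.camera(name): name is "scene" or "side" or "wrist"; returns the picture (420x560x3 uint8, red, green, blue); there is no depth.
- optics.get_calibration(name): a dict with "intrinsics" (3x3 intrinsics, pixels), "distortion" ([k1, k2, p1, p2, k3] as OpenCV has them; the pictures are not rectified), "world_from_camera" (4x4, takes a point from camera to world coordinates); the wrist camera has in their place "T_tool_cam" (4x4, takes a point from camera to tool coordinates, whose origin is the TCP and whose axes are the flange's). Camera axes: x right, y up, looking along -z (the intrinsics and any distortion apply to the point x, -y, -z); pixel columns grow to the right and rows downward; lengths in m; the calibration is good to about 2 mm. A picture is of the moment at which its call begins: read the wrist's pose just before it. get_calibration takes no time and is no camera call.
- job.hand_in(): hands the job in; it is judged then, once.
The state is a dict: "clock": time; "joint_pos": joint angles; "joint_velocities": joint speeds; "tau": joint torques, N m; "position": TCP position; "ee_rot": TCP orientation; "ft_force": force on the tool from outside, world axes, zero at the start; "torque": the same for the moment, N m; "grip_width": opening from 0.0 (shut) to 1.0 (fully open); "grasp_force": force on a finger pad.
Only numpy, scipy, OpenCV 4.12 (cv2) and the standard library are available. Lean on these libraries where they do the work, as an engineer would, in place of code of your own. Each camera call takes 0.05 s, during which the arm holds its last target. There are 200 camera calls.

TASK

A canister has toppled on the stopped conveyor and tripped the jam controller. First stand it upright again on the belt where it fell, its whole foot on the belt, and let go of it; then take the orange stylus out of its stand, reach it through the yellow-ringed hole of the controller and hold the recessed red reset button fully down, finishing while still gripping the stylus and holding the button down. Do not press the blue-ringed test button, and leave the standing canisters, the water bottle and the tape roll alone.

Things in the scene. Friction and masses are not known exactly. Their poses are not given: they have to be found in the camera images.
- conveyor: Short stopped conveyor, fixed: flat black belt 120 mm wide (x), 440 mm long (y), top 20 mm above the table; aluminium strips 10 mm wide, 2 mm lower, along its sides. Origin under its centre at table height. Three canisters are on it in a row along y, about 130 mm apart; any of the three places may hold the toppled one.
- fallen: Toppled yellow canister, red cap: 52 x 52 mm square, body 80 mm + round cap 36 mm across, 12 mm high; 0.18-0.35 kg. Origin: centre of the foot's underside, z foot to cap. Lies flat across the belt, z along the conveyor's +x (within 17 deg), overhanging its far edge. Mass centre 28 mm above the foot: let go with the foot's edge on the belt and under 30 deg off upright, it rocks upright.
- fallen_cap (a point): Centre of the top of the toppled canister's red cap, 92 mm from its origin along its z.
- left_canister: Standing canister of the same make with a black cap, 52 x 52 x 92 mm, loose on the belt. Origin at the centre of the underside, z up. Leave alone.
- right_canister: Second standing canister with a black cap, same size and frame. Leave alone.
- stylus: Loose stylus, 50 g, upright in its stand, tip down: steel pin 7 mm across, 50 mm long, below an orange round handle 20 mm across, 75 mm long. Origin at the tip, z from tip to handle end. In the stand the tip is 10 mm above the table and the handle spans 60 to 135 mm, its lower end resting on the stand's top.
- stylus_tip (a point): Tip of the stylus pin (the body's origin).
- stylus_grip (a point): Middle of the orange handle, on its axis, 87.5 mm above the tip.
- stand_hole (a point): Mouth of the stand's hole: wooden block 60 x 60 x 60 mm, fixed, with an upright hole 11 mm across in its top centre that holds the pin.
- jam_box: Jam controller, fixed: grey box 120 (x) x 100 (y) x 70 mm high, white cover, origin under its centre at table height. Two holes 14 mm across in the 4 mm cover on its x axis: yellow-ringed reset hole at x = -28 mm, blue-ringed test hole at x = +32 mm. Rings: 25 mm across, 16 mm inside, 2 mm above the cover.
- reset_hole (a point): Centre of the yellow-ringed hole at the top of its ring, 72 mm above the table. The red button's top lies 27 mm below this point at rest and is 20 mm across, centred under the hole.
- test_hole (a point): Centre of the blue-ringed hole at the top of its ring, 72 mm above the table. A similar blue test button lies under it; do not press it.
- reset (a joint): Travel of the reset button in m: 0 up, 0.008 fully down against its stop. Springs back; needs about 2 N to start moving and 4.4 N to reach the stop, straight down.
- test (a joint): Travel of the test button in m: 0 up; same spring. Must stay up.
- water_bottle: Blue water bottle, 66 mm across and 200 mm high, standing. Origin at the centre of its underside. Leave alone.
- tape_roll: Roll of green tape lying flat on the table, 60 mm across, 20 mm high, 38 mm hole. Origin at the centre of its underside. Leave alone.
Mind the look-alikes: they are no part of the job. Leave any pink or white look-alike of the stylus alone.

How it is judged:
On the way, in this order (a step that is already met when the one before it is completed fails the run):
1. the toppled canister stands upright on the belt where it fell, let go and at rest (angle between fallen's own z axis and vertical below 0.12 rad and x of fallen in the frame of conveyor between -0.036 and 0.036 m and z of fallen in the frame of conveyor between 0.015 and 0.025 m and distance of fallen from where it was at the start of the episode below 0.08 m and contact force between fallen and the arm below 0.1 N and contact force between fallen and the fingers below 0.1 N and linear speed of fallen below 0.02 m/s), for 0.2 s.
2. the gripped stylus is clear above its stand (height (world z) of stylus_tip above 0.065 m and contact force between stylus and the fingers above 1 N), for 0.1 s.
At the end, for the whole second after the job is handed in: Canister upright on the belt (7 deg, centre within 36 mm of the centre line, within 80 mm of its start), free and at rest; other canisters and bottle standing; the gripped stylus, through the yellow-ringed hole, holds reset 6 of 8 mm or more down with over 1.5 N; test button up (all of step 1 and angle between each of left_canister, right_canister, water_bottle's own z axis and vertical below 0.12 rad and value of joint reset above 0.006 m and value of joint test below 0.003 m and horizontal distance between stylus_tip and reset_hole below 0.009 m and z of stylus_tip in the frame of jam_box between 0.025 and 0.045 m and contact force between stylus and jam_box above 1.5 N and contact force between stylus and the fingers above 2 N and angle between stylus's own z axis and vertical below 0.35 rad); the arm keeps its last pose, push and grip.
It fails at once if a standing canister is pushed more than 25 mm or tipped (distance of left_canister from where it was at the start of the episode above 0.025 m or angle between left_canister's own z axis and vertical above 0.3 rad).
It fails at once if a standing canister is pushed more than 25 mm or tipped (distance of right_canister from where it was at the start of the episode above 0.025 m or angle between right_canister's own z axis and vertical above 0.3 rad).
It fails at once if the water bottle is pushed more than 25 mm or tipped (distance of water_bottle from where it was at the start of the episode above 0.025 m or angle between water_bottle's own z axis and vertical above 0.3 rad).
It fails at once if the tape roll is pushed more than 25 mm (distance of tape_roll from where it was at the start of the episode above 0.025 m).
It fails at once if the blue-ringed test button is pressed (value of joint test above 0.003 m).
It also fails if it takes over 64 s, if anything falls off the work surface, if the arm or the gripper's body presses on something with over 40 N, if the wrist force passes 120 N, or if a joint passes its speed limit or range.

## Working session

There is one attempt and no reset: what is moved stays moved. The work goes in short steps, Python scripts to look and compute and a tool call to move; the robot and the scene stay as the last step left them, time stands still between calls to the robot, and variables do not carry over. Pictures are saved under pics/ and viewed, at most 10 in all, crops included, and the job is handed in when it is done.

Besides the shell and the picture viewer there is one more tool, called after "Emit:" in YAML: its name, and indented under it one key for each argument. send_rows: Moves the arm, as the interface text tells. Its arguments: {"type":"object","properties":{"plan":{"type":"array"},"squeeze":{"type":"number"}},"required":["plan"]}

```bash
mkdir -p pics; cat > h.py <<'E'
import numpy as np, cv2
from workcell import get_obs, optics, job
from scipy.spatial.transform import Rotation as R
def save(img,name): cv2.imwrite('pics/'+name,img[:,:,::-1])
def cam(name,obs=None):
    c=optics.get_calibration(name); K=np.array(c['intrinsics']); d=np.array(c['distortion'])
    if name=='wrist':
        T=np.eye(4);T[:3,:3]=R.from_quat(obs['ee_rot']).as_matrix();T[:3,3]=obs['position'];T=T@np.array(c['T_tool_cam'])
    else: T=np.array(c['world_from_camera'])
    return K,d,T
def ray(C,px):
    K,d,T=C; p=cv2.undistortPoints(np.array(px,float).reshape(-1,1,2),K,d).reshape(-1,2)
    v=np.c_[p[:,0],-p[:,1],-np.ones(len(p))]@T[:3,:3].T
    return T[:3,3],v/np.linalg.norm(v,axis=1)[:,None]
def onz(C,px,z):
    o,v=ray(C,px); return o+v*((z-o[2])/v[:,2])[:,None]
def tri(Ca,a,Cb,b):
    o1,v1=ray(Ca,a);o2,v2=ray(Cb,b);v1=v1[0];v2=v2[0]
    s=np.linalg.lstsq(np.c_[v1,-v2],o2-o1,rcond=None)[0]
    p,q=o1+s[0]*v1,o2+s[1]*v2; return (p+q)/2,np.linalg.norm(p-q)
def proj(C,P):
    K,d,T=C; q=(np.atleast_2d(P)-T[:3,3])@T[:3,:3]; q=q*[1,-1,-1]
    return cv2.projectPoints(q,np.zeros(3),np.zeros(3),K,d)[0].reshape(-1,2)
E
python3 - <<'E'
from h import *
o=get_obs(); print(o)
for n in('scene','side'):
    im=optics.camera(n); save(im,n+'0.png'); np.save(n+'0.npy',im); C=cam(n); print(n,C[2].round(3).tolist(),C[0].round(0).tolist())
E
```

```text
{'clock': 0.0, 'joint_pos': array([-1.36859329,  0.33289321, -0.06472579,  1.460958  ,  0.02159621,
        1.34988143, -0.0884801 ]), 'joint_velocities': array([-0.00086736,  0.00052622,  0.00203017,  0.00134842, -0.00070487,
        0.00038571, -0.00050197]), 'tau': array([ 2.80133299e-04, -6.25454378e+01,  4.92044259e-02, -3.91588140e+01,
        1.61361817e-02,  1.02210831e-02, -3.92847960e-05]), 'position': array([0.13923067, 0.60893155, 0.24749468]), 'ee_rot': array([ 1.12132767e-01,  9.93692971e-01, -7.20225069e-04, -5.39150978e-05]), 'ft_force': array([0.83396688, 0.33463773, 0.21625891]), 'torque': array([-0.04912807, -0.00238744, -0.0165724 ]), 'grasp_force': 0.0, 'grip_width': 0.9988886851926918}
scene [[0.25, -0.773, 0.583, 1.238], [0.968, 0.198, -0.153, -0.246], [0.003, 0.603, 0.798, 1.032], [0.0, 0.0, 0.0, 1.0]] [[508.0, 0.0, 281.0], [0.0, 508.0, 204.0], [0.0, 0.0, 1.0]]
side [[0.999, 0.002, -0.033, 0.483], [-0.027, 0.642, -0.766, -0.755], [0.019, 0.767, 0.642, 0.665], [0.0, 0.0, 0.0, 1.0]] [[385.0, 0.0, 283.0], [0.0, 385.0, 210.0], [0.0, 0.0, 1.0]]
```

View pics/scene0.png

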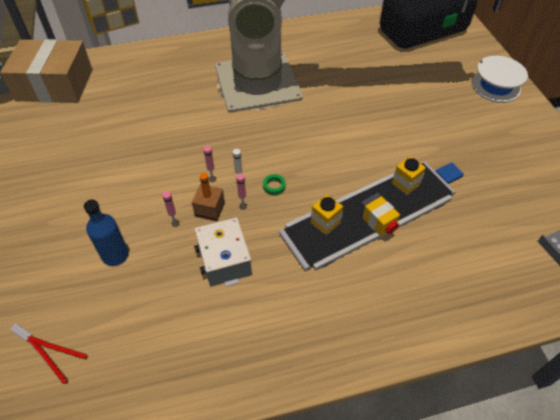

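View pics/side0.png

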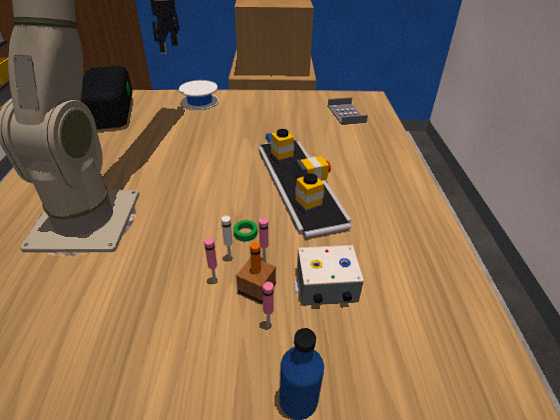

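Scene picture: the orange stylus is in the wooden stand at (205,185). Its look-alikes are pink at (209,158), (241,187) and (169,204) and white at (237,160). The toppled canister is at (381,214) with its red cap at (391,226). Standing canisters are at (327,215) and (408,176), and the controller's yellow ring is at (219,234) and blue ring at (226,255). The side picture agrees: stylus (256,258), yellow ring (317,264), toppled canister (315,168). I choose the orange stylus in the stand.

```bash
python3 - <<'E'
from h import *
S=np.load('scene0.npy');D=np.load('side0.npy');CS=cam('scene');CD=cam('side')
def blobs(im,lo,hi,box,mn=8):
    h=cv2.cvtColor(im,cv2.COLOR_RGB2HSV);m=cv2.inRange(h,lo,hi);k=np.zeros_like(m);x0,y0,x1,y1=box;k[y0:y1,x0:x1]=1
    n,l,s,c=cv2.connectedComponentsWithStats(m*k); return [(s[i].tolist(),c[i].round(1).tolist()) for i in range(1,n) if s[i,4]>=mn]
for n,im,b in(('S',S,dict(sty=(195,165,215,200),ring=(205,225,235,242),blu=(215,247,235,262),cap=(380,215,402,235))),('D',D,dict(sty=(245,238,268,276),ring=(305,255,325,270),blu=(335,257,355,270),cap=(322,155,335,180)))):
    print(n,'sty',blobs(im,(4,170,90),(16,255,255),b['sty']));print('ring',blobs(im,(18,120,90),(35,255,255),b['ring']))
    print('blu',blobs(im,(100,120,60),(125,255,255),b['blu']));print('cap',blobs(im,(0,180,60),(3,255,255),b['cap']),blobs(im,(174,180,60),(180,255,255),b['cap']))
for n,C,p in(('yel',1,((219,234),(317,264))),('blue',1,((226,255),(345,263))),('cap',1,((391,226),(327,167))),('sty top',1,((204,176),(256,246)))):
    print(n,tri(CS,p[0],CD,p[1]))
print('conv',onz(CS,[(282,235),(306,264),(453,194),(428,166)],.018).round(3).tolist())
print('capsL,R',onz(CS,[(327,204),(411,164)],.112).round(3).tolist(),'tape',onz(CS,[(274,184)],.02),'bottle',onz(CS,[(92,206)],.2))
print('pinktops',onz(CS,[(208,149),(241,176),(167,194),(237,151)],.135).round(3).tolist())
E
```

```text
S sty [([200, 173, 8, 8, 57], [203.5, 176.4]), ([200, 183, 14, 17, 146], [206.0, 190.7]), ([195, 194, 5, 4, 8], [197.4, 195.8])]
ring [([214, 229, 10, 9, 51], [218.7, 233.3])]
blu [([221, 254, 9, 5, 20], [225.0, 256.6])]
cap [([387, 222, 11, 11, 70], [391.6, 226.8])] []
D sty [([250, 242, 10, 10, 86], [254.7, 246.4]), ([245, 255, 23, 21, 369], [255.9, 266.6])]
ring [([311, 260, 11, 9, 52], [316.1, 264.0])]
blu [([339, 258, 12, 9, 45], [344.6, 262.6])]
cap [] []
yel (array([ 0.58041872, -0.21936621,  0.07020194]), np.float64(0.0009698470597452689))
blue (array([ 0.63904203, -0.21489162,  0.06856667]), np.float64(0.0008118442224974069))
cap (array([0.64712754, 0.17573914, 0.04953839]), np.float64(0.004020560212384168))
sty top (array([ 0.45570744, -0.22655291,  0.13224076]), np.float64(0.001034708195202355))
conv [[0.585, -0.073, 0.018], [0.677, -0.039, 0.018], [0.573, 0.383, 0.018], [0.469, 0.361, 0.018]]
capsL,R [[0.59, 0.032, 0.112], [0.524, 0.267, 0.112]] tape [[ 0.42909907 -0.05325688  0.02      ]] bottle [[ 0.5364536 -0.4650798  0.2      ]]
pinktops [[0.375, -0.203, 0.135], [0.479, -0.143, 0.135], [0.489, -0.316, 0.135], [0.399, -0.137, 0.135]]
```

Emit:
send_rows:
  plan:
    - [[0, 0, 0, -0.14, -0.102, -0.02, 1], [0, 0, 0, -0.14, -0.102, -0.02, 1], [0, 0, 0, -0.14, -0.102, -0.02, 1], [0, 0, 0, -0.14, -0.102, -0.02, 1], [0, 0, 0, -0.14, -0.102, -0.02, 1], [0, 0, 0, -0.14, -0.102, -0.02, 1], [0, 0, 0, -0.14, -0.102, -0.02, 1], [0, 0, 0, -0.14, -0.102, -0.02, 1], [0, 0, 0, -0.14, -0.102, -0.02, 1], [0, 0, 0, -0.14, -0.102, -0.02, 1], [0, 0, 0, -0.14, -0.102, -0.02, 1], [0, 0, 0, -0.14, -0.102, -0.02, 1], [0, 0, 0, -0.14, -0.102, -0.02, 1], [0, 0, 0, -0.14, -0.102, -0.02, 1], [0, 0, 0, -0.14, -0.102, -0.02, 1], [0, 0, 0, -0.14, -0.102, -0.02, 1], [0, 0, 0, -0.14, -0.102, -0.02, 1], [0, 0, 0, -0.14, -0.102, -0.02, 1]]

```text
clock: 1.6
position: [0.5495, 0.1375, 0.3203]
ee_rot: [0.112, 0.994, -0.0, -0.0]
ft_force: [-0.2, 1.1, -0.3]
grip_width: 0.999
grasp_force: 0.0
```

Emit:
send_rows:
  plan:
    - [[0, 0, -0.052, 0, 0, 0, 1], [0, 0, -0.052, 0, 0, 0, 1], [0, 0, -0.052, 0, 0, 0, 1], [0, 0, -0.052, 0, 0, 0, 1], [0, 0, -0.052, 0, 0, 0, 1], [0, 0, -0.052, 0, 0, 0, 1], [0, 0, 0, 0, 0, 0, 1]]

```text
clock: 2.18
position: [0.5486, 0.1389, 0.3199]
ee_rot: [-0.123, 0.992, -0.0, -0.0]
ft_force: [0.6, -1.0, -0.3]
grip_width: 0.998
grasp_force: 0.0
```

```bash
python3 - <<'E'
from h import *
o=get_obs(); im=optics.camera('wrist'); np.savez('w1.npz',im=im,p=o['position'],q=o['ee_rot']); save(im,'w1.png')
print(o['clock'],o['position'],o['joint_pos'].round(3),o['ft_force']); C=cam('wrist',o); print(C[0],C[2].round(3),np.array(optics.get_calibration('wrist')['T_tool_cam']).round(3))
print(proj(C,[[.58,.1525,.046],[.647,.176,.046]]))
E
```

```text
2.1833 [0.54862746 0.13893621 0.31993569] [-0.655  0.171  0.377  1.526 -0.063  1.458  1.542] [ 0.62460722 -1.04480468 -0.30218375]
[[360.79279535   0.         278.67161453]
 [  0.         360.79279535 206.51540879]
 [  0.           0.           1.        ]] [[-0.245 -0.926 -0.289  0.474]
 [ 0.97  -0.234 -0.072  0.121]
 [-0.001 -0.298  0.955  0.445]
 [ 0.     0.     0.     1.   ]] [[ 0.001  0.954  0.298  0.077]
 [ 1.    -0.001  0.001  0.001]
 [ 0.001  0.298 -0.954 -0.125]
 [ 0.     0.     0.     1.   ]]
[[282.8348521  194.97973455]
 [287.90109818 251.451009  ]]
```

View pics/w1.png

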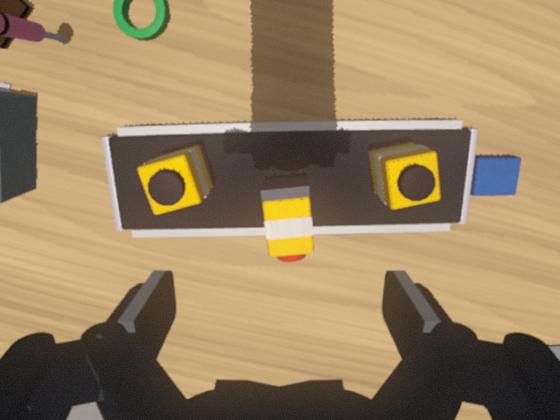

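The wrist picture shows the toppled canister's top face at about rows 199–256, cols 263–313. The red cap is at (290,258), the grey foot face is above it, and the standing canisters are at (168,185) and (415,180).

```bash
python3 - <<'E'
from h import *
f=np.load('w1.npz');im=f['im'];C=cam('wrist',dict(position=f['p'],ee_rot=f['q']))
h=cv2.cvtColor(im,cv2.COLOR_RGB2HSV)
m=(cv2.inRange(h,(18,120,150),(35,255,255))|cv2.inRange(h,(15,0,195),(40,120,255)))
k=np.zeros_like(m);k[190:262,255:322]=1;m*=k
m[225:245,:]=0
c=[x for x in cv2.findContours(m,cv2.RETR_EXTERNAL,cv2.CHAIN_APPROX_NONE)[0] if len(x)>20]
r=cv2.minAreaRect(np.vstack(c)); b=cv2.boxPoints(r); print(r,b.tolist())
P=onz(C,b,.072);print(P.round(4).tolist())
ct=P.mean(0);print('ctr',ct)
for i in range(4):
    d=P[(i+1)%4]-P[i];print(np.linalg.norm(d[:2]).round(4),np.degrees(np.arctan2(d[1],d[0])).round(1))
print('caps',onz(C,[(166,187),(416,182)],.112).round(3).tolist())
# belt corners (black)
q=onz(C,[(108,130),(120,237),(475,128),(464,231)],.018);print('conv',q.round(3).tolist(),q.mean(0))
E
```

```text
((288.0, 229.0), (64.0, 66.0), 90.0) [[255.0, 197.0], [321.0, 197.0], [321.0, 261.0], [255.0, 261.0]]
[[0.5826, 0.122, 0.072], [0.5652, 0.1908, 0.072], [0.638, 0.2121, 0.072], [0.6565, 0.1391, 0.072]]
ctr [0.61057251 0.16599537 0.072     ]
0.071 104.2
0.0759 16.3
0.0753 -75.8
0.0758 -167.0
caps [[0.582, 0.037, 0.112], [0.518, 0.268, 0.112]]
conv [[0.56, -0.067, 0.018], [0.694, -0.036, 0.018], [0.45, 0.357, 0.018], [0.576, 0.395, 0.018]] [0.570187   0.16212174 0.018     ]
```

```bash
python3 - <<'E'
from h import *
f=np.load('w1.npz');im=f['im'];C=cam('wrist',dict(position=f['p'],ee_rot=f['q']))
h=cv2.cvtColor(im,cv2.COLOR_RGB2HSV)
m=cv2.inRange(h,(20,200,120),(35,255,255))
k=np.zeros_like(m);k[190:262,255:322]=1;m*=k
c=[x for x in cv2.findContours(m,cv2.RETR_EXTERNAL,cv2.CHAIN_APPROX_NONE)[0] if len(x)>20]
r=cv2.minAreaRect(np.vstack(c)); b=cv2.boxPoints(r); print(r,b.tolist())
P=onz(C,b,.072);print(P.round(4).tolist());print('ctr',P.mean(0))
for i in range(4):
    d=P[(i+1)%4]-P[i];print(np.linalg.norm(d[:2]).round(4),np.degrees(np.arctan2(d[1],d[0])).round(1))
y=np.where(m>0); 
for rr in list(range(196,222,4))+list(range(246,262,3)):
    xs=y[1][y[0]==rr]; print(rr,(xs.min(),xs.max()) if len(xs) else None)
E
```

```text
((287.78277587890625, 226.8931121826172), (55.39133834838867, 46.58851623535156), 85.2363510131836) [[262.2689514160156, 201.2275848388672], [308.6965637207031, 197.35862731933594], [313.2966003417969, 252.5586395263672], [266.8689880371094, 256.4276123046875]]
[[0.5853, 0.1307, 0.072], [0.5688, 0.1781, 0.072], [0.63, 0.2006, 0.072], [0.6476, 0.1509, 0.072]]
ctr [0.60793116 0.16506464 0.072     ]
0.0502 109.2
0.0652 20.2
0.0528 -70.6
0.0654 -162.0
196 None
200 (np.int64(282), np.int64(308))
204 (np.int64(263), np.int64(309))
208 (np.int64(264), np.int64(309))
212 (np.int64(264), np.int64(309))
216 (np.int64(264), np.int64(301))
220 None
246 (np.int64(270), np.int64(311))
249 (np.int64(269), np.int64(311))
252 (np.int64(270), np.int64(308))
255 (np.int64(270), np.int64(284))
258 None
261 None
```

Emit:
send_rows:
  plan:
    - [[0, 0, -0.059, 0, 0, 0, 1], [0, 0.068, 0, 0, 0, 0, 1], [0, 0.068, 0, 0, 0, 0, 1], [0, 0.068, 0, 0, 0, 0, 1], [0, 0.068, 0, 0, 0, 0, 1], [0, 0.068, 0, 0, 0, 0, 1], [0, 0.068, 0, 0, 0, 0, 1], [0, 0, 0, 0, 0, 0, 1], [0, 0, 0, 0, 0, 0, 1]]

```text
clock: 2.98
position: [0.5412, 0.1364, 0.3076]
ee_rot: [-0.157, 0.943, -0.05, -0.291]
ft_force: [-0.3, 0.4, 0.5]
grip_width: 1.001
grasp_force: 0.0
```

```bash
cat >> h.py <<'E'
def delta(tgt,Rt=None,o=None):
    o=o or get_obs(); Rn=R.from_quat(o['ee_rot'])
    s=Rn.inv().apply(np.array(tgt)-o['position'])/.2
    t=(Rn.inv()*Rt).as_rotvec()/1.5 if Rt is not None else 0
    print('t',o['clock'],'pos',o['position'].round(4),'j',o['joint_pos'].round(2),'F',np.round(o['ft_force'],1),'shift',s.round(3),'turn',np.round(t,3))
E
python3 - <<'E'
from h import *
o=get_obs();M=R.from_quat(o['ee_rot']).as_matrix();print(M.round(3))
delta((.6668,.1856,.1466)); delta((.6018,.1629,.0484))
E
```

```text
[[-0.782 -0.325 -0.533]
 [-0.267  0.946 -0.185]
 [ 0.564 -0.002 -0.826]]
t 2.9833 pos [0.5412 0.1364 0.3076] j [-0.5   0.61  0.3   1.09 -0.11  2.06  1.68] F [-0.3  0.4  0.5] shift [-1.01   0.03   0.285] turn 0
t 2.9833 pos [0.5412 0.1364 0.3076] j [-0.5   0.61  0.3   1.09 -0.11  2.06  1.68] F [-0.3  0.4  0.5] shift [-1.003  0.029  0.885] turn 0
```

Emit:
send_rows:
  plan:
    - [[0, 0, 0, -0.168, 0.005, 0.048, 1], [0, 0, 0, -0.168, 0.005, 0.048, 1], [0, 0, 0, -0.168, 0.005, 0.048, 1], [0, 0, 0, -0.168, 0.005, 0.048, 1], [0, 0, 0, -0.168, 0.005, 0.048, 1], [0, 0, 0, -0.168, 0.005, 0.048, 1], [0, 0, 0, 0, 0, 0, 1], [0, 0, 0, 0, 0, 0, 1]]

```text
clock: 3.65
position: [0.6661, 0.1857, 0.1463]
ee_rot: [-0.158, 0.942, -0.05, -0.291]
ft_force: [0.0, -0.7, 0.1]
grip_width: 0.999
grasp_force: 0.0
```

```bash
python3 - <<'E'
from h import *
o=get_obs();M=R.from_quat(o['ee_rot']).as_matrix();print(M.round(3))
delta((.6018,.1629,.0484))
E
```

```text
[[-0.781 -0.326 -0.533]
 [-0.268  0.945 -0.186]
 [ 0.564 -0.003 -0.826]]
t 3.65 pos [0.6661 0.1857 0.1463] j [-0.43  1.06  0.28  0.67 -0.2   2.03  1.65] F [ 0.  -0.7  0.1] shift [ 0.006 -0.002  0.597] turn 0
```

Emit:
send_rows:
  plan:
    - [[0, 0, 0, 0, 0, 0.1, 1], [0, 0, 0, 0, 0, 0.1, 1], [0, 0, 0, 0, 0, 0.1, 1], [0, 0, 0, 0, 0, 0.1, 1], [0, 0, 0, 0, 0, 0.1, 1], [0, 0, 0, 0, 0, 0.095, 1], [0, 0, 0, 0, 0, 0, 1], [0, 0, 0, 0, 0, 0, 1]]

```text
clock: 4.32
position: [0.6042, 0.1642, 0.0536]
ee_rot: [-0.158, 0.943, -0.049, -0.287]
ft_force: [1.1, 0.6, 0.8]
grip_width: 0.998
grasp_force: 0.0
```

```bash
python3 - <<'E'
from h import *
delta((.6018,.1629,.0484))
o=get_obs();a=optics.camera('wrist');b=optics.camera('side')
save(np.hstack([cv2.resize(a,(480,360)),cv2.resize(b[130:250,230:370],(315,270))[:270] if 0 else cv2.copyMakeBorder(cv2.resize(b[130:240,240:360],(320,293)),0,67,0,0,0)]),'g1.png')
E
```

```text
t 4.3167 pos [0.6042 0.1642 0.0536] j [-0.48  0.95  0.26  1.08 -0.17  1.74  1.67] F [1.1 0.6 0.8] shift [-0.003 -0.002  0.029] turn 0
```

View pics/g1.png

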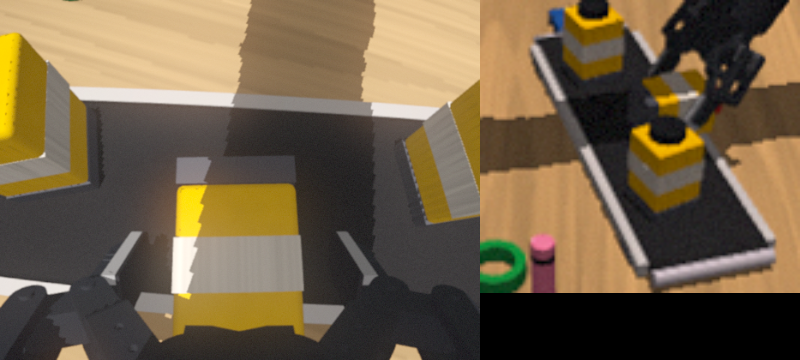

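The close view shows the jaws straddling the canister, with its foot's top edge at about (237,183) of the crop and the label at rows 236–291. I'll work out where the foot edge really is.

```bash
python3 - <<'E'
from h import *
o=get_obs();C=cam('wrist',o)
k=560/480
P=onz(C,np.array([(176,186),(296,184),(237,184),(237,236),(237,291),(174,265),(302,263)])*k,.072)
print(P.round(4).tolist());ax=np.array([.944,.329]);t=o['position'][:2]
print([(p[:2]-t)@ax for p in P],[(p[:2]-t)@[-.329,.944] for p in P])
print('foot bottom',onz(C,[(237*k,157*k)],.02))
f=np.load('w1.npz');C1=cam('wrist',dict(position=f['p'],ee_rot=f['q']))
print(proj(C1,P[:3]))
E
```

```text
[[0.5875, 0.1308, 0.072], [0.5698, 0.1791, 0.072], [0.5781, 0.1552, 0.072], [0.5989, 0.1625, 0.072], [0.6192, 0.1695, 0.072], [0.6182, 0.1424, 0.072], [0.6006, 0.1907, 0.072]]
[np.float64(-0.02785431180254947), np.float64(-0.02860830204067387), np.float64(-0.028684175551259655), np.float64(-0.006655119334733009), np.float64(0.014840817121730987), np.float64(0.004954493947514151), np.float64(0.0042666464683802675)] [np.float64(-0.025921978049264157), np.float64(0.025523422728603782), np.float64(0.00022889724840573637), np.float64(0.00022110655442057528), np.float64(0.00020956152092964866), np.float64(-0.025069602224372933), np.float64(0.026305160774227756)]
foot bottom [[0.54855115 0.14449214 0.02      ]]
[[261.98027764 202.91959995]
 [309.50685005 198.22168737]
 [286.06348369 200.13720566]]
```

Emit:
send_rows:
  plan:
    - [[0, 0, 0, 0, 0, 0, 0.3], [0, 0, 0, 0, 0, 0, 0.3], [0, 0, 0, 0, 0, 0, 0.3], [0, 0, 0, 0, 0, 0, 0.3], [0, 0, 0, 0, 0, 0, 0.3], [0, 0, 0, 0, 0, 0, 0.3], [0, 0, 0, 0, 0, 0, 0.3], [0, 0, 0, 0, 0, 0, 0.3], [0, 0, 0, 0, 0, 0, 0.3], [0, 0, 0, 0, 0, 0, 0.3]]
  squeeze: 70

```text
clock: 5.25
position: [0.6045, 0.1641, 0.0505]
ee_rot: [-0.158, 0.943, -0.049, -0.288]
ft_force: [2.7, 1.7, 6.4]
grip_width: 0.604
grasp_force: 73.5
```

Emit:
send_rows:
  plan:
    - [[0, 0, 0, 0.056, 0, -0.083, 0.3], [0, 0, 0, 0.056, 0, -0.083, 0.3], [0, 0, 0, 0.056, 0, -0.083, 0.3], [0, -0.06, 0, 0, 0, 0, 0.3], [0, -0.06, 0, 0, 0, 0, 0.3], [0, -0.06, 0, 0, 0, 0, 0.3], [0, -0.06, 0, 0, 0, 0, 0.3], [0, -0.06, 0, 0, 0, 0, 0.3], [0, -0.06, 0, 0, 0, 0, 0.3], [0, -0.06, 0, 0, 0, 0, 0.3], [0, -0.06, 0, 0, 0, 0, 0.3], [0, -0.06, 0, 0, 0, 0, 0.3], [0, -0.06, 0, 0, 0, 0, 0.3], [0, 0, 0, 0, 0, 0, 0.3], [0, 0, 0, 0, 0, 0, 0.3]]

```text
clock: 6.5
position: [0.6025, 0.1636, 0.1092]
ee_rot: [-0.164, 0.975, 0.024, 0.148]
ft_force: [-0.2, 0.5, -2.4]
grip_width: 0.598
grasp_force: 73.3
```

```bash
python3 - <<'E'
from h import *
o=get_obs();M=R.from_quat(o['ee_rot']).as_matrix();print(M.round(3), np.degrees(np.arcsin(M[2,0])))
delta((.6018,.1629,.1))
E
```

```text
[[-0.903 -0.327  0.28 ]
 [-0.312  0.945  0.096]
 [-0.296 -0.001 -0.955]] -17.228692398944933
t 6.5 pos [0.6025 0.1636 0.1092] j [-0.58  0.27  0.27  1.9  -0.11  0.68  1.65] F [-0.2  0.5 -2.4] shift [ 0.018 -0.002  0.043] turn 0
```

Emit:
send_rows:
  plan:
    - [[0, -0.06, 0, 0, 0, 0, 0.3], [0, -0.06, 0, 0, 0, 0, 0.3], [0, -0.06, 0, 0, 0, 0, 0.3], [0, -0.06, 0, 0, 0, 0, 0.3], [0, -0.06, 0, 0, 0, 0, 0.3], [0, 0, 0, 0, 0, 0, 0.3], [0, 0, 0, 0, 0, 0, 0.3]]

```text
clock: 7.08
position: [0.6038, 0.1683, 0.1112]
ee_rot: [-0.159, 0.929, 0.061, 0.328]
ft_force: [0.4, -0.3, -2.6]
grip_width: 0.599
grasp_force: 73.2
```

```bash
python3 - <<'E'
from h import *
o=get_obs();M=R.from_quat(o['ee_rot']).as_matrix();print(M.round(3), np.degrees(np.arcsin(M[2,0])))
delta((.6018,.1629,.1))
im=optics.camera('side');save(cv2.resize(im[90:250,200:400],(800,640)[:2])[:600],'r1.png')
E
```

```text
[[-0.734 -0.335  0.59 ]
 [-0.256  0.942  0.217]
 [-0.629  0.008 -0.777]] -38.975200798491535
t 7.0833 pos [0.6038 0.1683 0.1112] j [-0.61  0.14  0.28  2.2  -0.34  0.13  1.89] F [ 0.4 -0.3 -2.6] shift [ 0.049 -0.023  0.032] turn 0
```

View pics/r1.png

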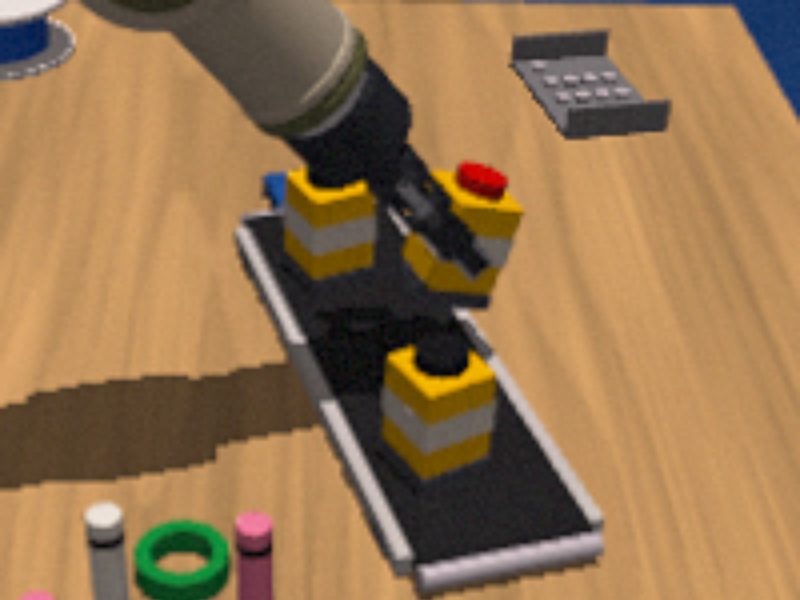

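The tool now carries the canister about 17° off upright, cap up, over the belt's middle place, clear of both neighbours (crop: cap (482,180), neighbours (330,225) and (440,410)). Next I lower it.

```bash
python3 - <<'E'
from h import *
delta((.590,.1625,.080))
E
```

```text
t 7.1333 pos [0.6041 0.1684 0.1116] j [-0.61  0.14  0.28  2.2  -0.34  0.13  1.89] F [-0.3 -0.9 -2.5] shift [ 0.159 -0.005  0.075] turn 0
```

Emit:
send_rows:
  plan:
    - [[0, 0, 0, 0.04, -0.001, 0.019, 0.3], [0, 0, 0, 0.04, -0.001, 0.019, 0.3], [0, 0, 0, 0.04, -0.001, 0.019, 0.3], [0, 0, 0, 0.04, -0.001, 0.019, 0.3], [0, 0, 0, 0, 0, 0, 0.3], [0, 0, 0, 0, 0, 0, 0.3]]

```text
clock: 7.63
position: [0.5913, 0.1634, 0.0839]
ee_rot: [-0.159, 0.929, 0.061, 0.328]
ft_force: [-0.1, -0.2, -2.2]
grip_width: 0.6
grasp_force: 73.3
```

```bash
python3 - <<'E'
from h import *
o=get_obs();M=R.from_quat(o['ee_rot']).as_matrix();print(M.round(3), np.degrees(np.arcsin(M[2,0])))
delta((.590,.1625,.0715))
E
```

```text
[[-0.734 -0.336  0.59 ]
 [-0.256  0.942  0.218]
 [-0.629  0.009 -0.778]] -38.9457278227317
t 7.6333 pos [0.5913 0.1634 0.0839] j [-0.53  0.17  0.2   2.24 -0.64  0.07  2.19] F [-0.1 -0.2 -2.2] shift [ 0.045 -0.002  0.044] turn 0
```

Emit:
send_rows:
  plan:
    - [[0, 0, 0, 0.01, 0, 0.012, 0.3], [0, 0, 0, 0.01, 0, 0.012, 0.3], [0, 0, 0, 0.01, 0, 0.012, 0.3], [0, 0, 0, 0.005, 0, 0.006, 0.3], [0, 0, 0, 0, 0, 0, 0.3], [0, 0, 0, 0, 0, 0, 0.3]]

```text
clock: 8.13
position: [0.591, 0.1634, 0.075]
ee_rot: [-0.16, 0.929, 0.061, 0.327]
ft_force: [-0.7, -0.2, -3.3]
grip_width: 0.601
grasp_force: 73.3
```

```bash
python3 - <<'E'
from h import *
o=get_obs();M=R.from_quat(o['ee_rot']).as_matrix();print(M.round(3), np.degrees(np.arcsin(M[2,0])))
delta((.590,.1625,.0705))
E
```

```text
[[-0.735 -0.337  0.588]
 [-0.258  0.941  0.217]
 [-0.627  0.008 -0.779]] -38.83005084210276
t 8.1333 pos [0.591  0.1634 0.075 ] j [-0.6   0.19  0.28  2.25 -1.05  0.07  2.6 ] F [-0.7 -0.2 -3.3] shift [ 0.019 -0.003  0.014] turn 0
```

Emit:
send_rows:
  plan:
    - [[0, 0.02, 0, 0, 0, 0, 0.3], [0, 0.02, 0, 0, 0, 0, 0.3], [0, 0, 0, 0.003, 0, 0.004, 0.3], [0, 0, 0, 0.003, 0, 0.004, 0.3], [0, 0, 0, 0.003, 0, 0.004, 0.3], [0, 0, 0, 0.003, 0, 0.004, 0.3], [0, 0, 0, 0, 0, 0, 0.3], [0, 0, 0, 0, 0, 0, 0.3]]

```text
clock: 8.8
position: [0.5905, 0.1624, 0.0696]
ee_rot: [-0.16, 0.937, 0.058, 0.304]
ft_force: [-0.4, -0.2, -3.3]
grip_width: 0.599
grasp_force: 73.2
```

```bash
python3 - <<'E'
from h import *
o=get_obs();M=R.from_quat(o['ee_rot']).as_matrix();print(M.round(3), np.degrees(np.arcsin(M[2,0])))
delta((.590,.1625,.0705))
im=optics.camera('side');save(cv2.resize(im[130:240,250:390],(700,550)),'r2.png')
E
```

```text
[[-0.763 -0.335  0.552]
 [-0.265  0.942  0.206]
 [-0.589  0.011 -0.808]] -36.101052444291255
t 8.8 pos [0.5905 0.1624 0.0696] j [-0.82  0.22  0.52  2.23 -0.92  0.15  2.44] F [-0.4 -0.2 -3.3] shift [-0.001  0.001 -0.005] turn 0
```

View pics/r2.png

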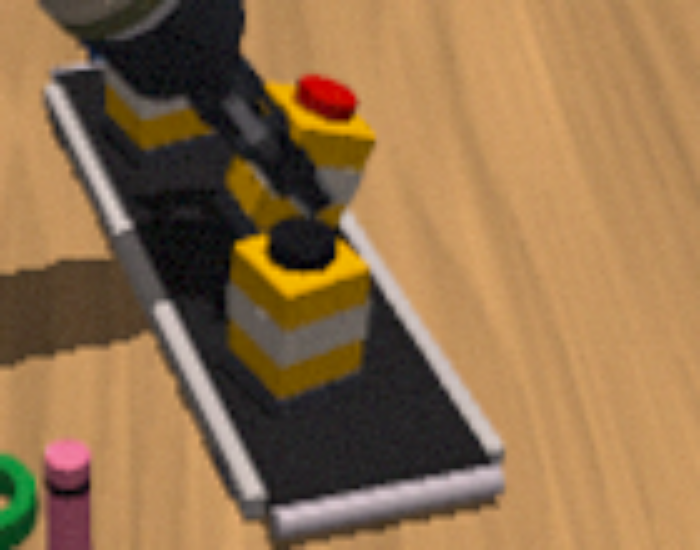

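Emit:
send_rows:
  plan:
    - [[0, 0, 0, 0.003, 0, 0.004, 0.3], [0, 0, 0, 0.003, 0, 0.004, 0.3], [0, 0, 0, 0, 0, 0, 0.3]]

```text
clock: 9.1
position: [0.5916, 0.163, 0.069]
ee_rot: [-0.16, 0.937, 0.058, 0.306]
ft_force: [-0.1, -0.5, 0.6]
grip_width: 0.604
grasp_force: 73.8
```

Emit:
send_rows:
  plan:
    - [[0, 0, 0, 0.003, 0, 0.004, 0.3], [0, 0, 0, 0.003, 0, 0.004, 0.3], [0, 0, 0, 0, 0, 0, 0.3]]

```text
clock: 9.35
position: [0.5931, 0.1635, 0.0687]
ee_rot: [-0.16, 0.936, 0.058, 0.307]
ft_force: [1.3, 0.5, 9.7]
grip_width: 0.602
grasp_force: 73.9
```

Emit:
send_rows:
  plan:
    - [[0, 0, 0, -0.003, 0, -0.004, 0.3], [0, 0, 0, 0, 0, 0, 0.3], [0, 0, 0, 0, 0, 0, 1], [0, 0, 0, 0, 0, 0, 1], [0, 0, 0, 0, 0, 0, 1], [0, 0, 0, 0, 0, 0, 1], [0, 0, 0, 0, 0, 0, 1], [0, 0, 0, 0, 0, 0, 1], [0, 0, 0, 0, 0, 0, 1], [0, 0, 0, 0, 0, 0, 1]]

```text
clock: 10.18
position: [0.5904, 0.1633, 0.0668]
ee_rot: [-0.161, 0.937, 0.058, 0.305]
ft_force: [-0.3, 0.1, -0.0]
grip_width: 1.0
grasp_force: 0.0
```

```bash
python3 - <<'E'
from h import *
delta((.590,.1625,.0705))
im=optics.camera('side');im2=optics.camera('scene');save(np.hstack([cv2.resize(im[130:240,250:390],(400,314)),cv2.resize(im2[140:250,310:450],(400,314))]),'r3.png')
E
```

```text
t 10.1833 pos [0.5904 0.1633 0.0668] j [-0.8   0.22  0.5   2.23 -0.94  0.14  2.46] F [-0.3  0.1 -0. ] shift [-0.008 -0.003 -0.017] turn 0
```

View pics/r3.png

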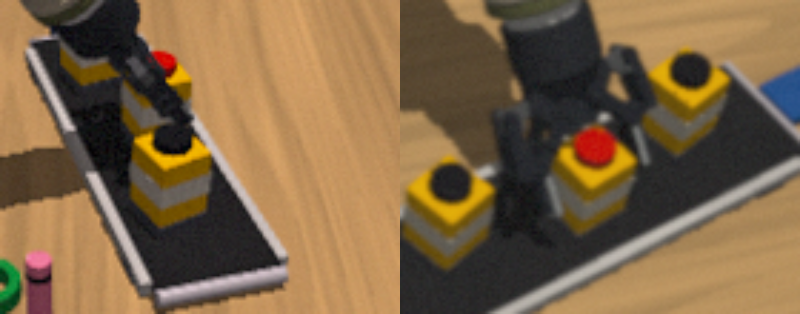

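The canister stands upright on the belt between the open fingers (right half: red cap at (595,147)), and the neighbours are in place. I'll retreat along the tool axis.

Emit:
send_rows:
  plan:
    - [[0, 0, 0, 0, 0, -0.04, 1], [0, 0, 0, 0, 0, -0.06, 1], [0, 0, 0, 0, 0, -0.08, 1], [0, 0, 0, 0, 0, -0.08, 1], [0, 0, 0, 0, 0, -0.08, 1], [0, 0, 0, 0, 0, -0.08, 1], [0, 0, 0, 0, 0, -0.08, 1], [0, 0, 0, 0, 0, -0.08, 1], [0, 0, 0, 0, 0, -0.08, 1], [0, 0, 0, 0, 0, 0, 1], [0, 0, 0, 0, 0, 0, 1]]

```text
clock: 11.2
position: [0.5338, 0.1457, 0.1491]
ee_rot: [-0.164, 0.937, 0.061, 0.302]
ft_force: [-0.4, -0.2, -0.3]
grip_width: 0.995
grasp_force: 0.0
```

```bash
python3 - <<'E'
from h import *
# stylus: tool down, y-axis along direction chosen; print pose options
th=np.radians(104); y=np.array([np.cos(th),np.sin(th),0]); z=np.array([0,0,-1.]); x=np.cross(y,z)
Rt=R.from_matrix(np.c_[x,y,z]); delta((.50,.0,.30),Rt); print(x)
S=optics.camera('scene');D=optics.camera('side');CS=cam('scene');CD=cam('side')
def cap(im,box):
    h=cv2.cvtColor(im,cv2.COLOR_RGB2HSV);m=cv2.inRange(h,(0,180,110),(5,255,255));k=np.zeros_like(m);x0,y0,x1,y1=box;k[y0:y1,x0:x1]=1
    n,l,s,c=cv2.connectedComponentsWithStats(m*k);i=1+s[1:,4].argmax();return c[i],s[i]
a=cap(S,(340,160,440,240));b=cap(D,(285,130,345,190));print(a,b);print(onz(CS,[a[0]],.110),onz(CD,[b[0]],.110),tri(CS,a[0],CD,b[0]))
# stylus axis in initial images: orange head centroids (top ~ z .13)
print(tri(CS,(203.5,176.4),CD,(254.7,246.4)))
for i,n in((S,'S'),(D,'D')): np.save(n+'1.npy',i)
E
```

```text
t 11.2 pos [0.5338 0.1457 0.1491] j [-1.2  -0.18  0.83  2.32  0.34  0.33  1.3 ] F [-0.4 -0.2 -0.3] shift [-0.117 -0.614 -0.859] turn [0.033 0.417 0.066]
[-0.97029573 -0.2419219  -0.        ]
(array([378.184, 191.368]), array([372, 186,  13,  12, 125], dtype=int32)) (array([305.06060606, 150.95454545]), array([299, 148,  13,   7,  66], dtype=int32))
[[0.58254693 0.15907572 0.11      ]] [[0.58028063 0.16119989 0.11      ]] (array([0.58095981, 0.16014037, 0.10955839]), np.float64(0.0023686244864838365))
(array([ 0.45388957, -0.22721574,  0.13057098]), np.float64(0.001252710442751798))
```

Emit:
send_rows:
  plan:
    - [[0, 0, 0, -0.073, 0, -0.101, 1], [0, 0, 0, -0.073, 0, -0.101, 1], [0, 0, 0, -0.073, 0, -0.101, 1], [0, 0, 0, -0.073, 0, -0.101, 1], [0, 0, 0, -0.073, 0, -0.101, 1], [0, 0, 0, -0.073, 0, -0.101, 1], [0.005, 0.07, 0.011, 0, 0, 0, 1], [0.005, 0.07, 0.011, 0, 0, 0, 1], [0.005, 0.07, 0.011, 0, 0, 0, 1], [0.005, 0.07, 0.011, 0, 0, 0, 1], [0.005, 0.07, 0.011, 0, 0, 0, 1], [0.005, 0.07, 0.011, 0, 0, 0, 1], [0, 0, 0, 0, 0, 0, 1], [0, 0, 0, 0, 0, 0, 1]]

```text
clock: 12.47
position: [0.5352, 0.1446, 0.2952]
ee_rot: [-0.123, 0.992, -0.003, -0.003]
ft_force: [-0.4, -0.2, -0.2]
grip_width: 0.999
grasp_force: 0.0
```

```bash
python3 - <<'E'
from h import *
th=np.radians(90); y=np.array([np.cos(th),np.sin(th),0]); z=np.array([0,0,-1.]); x=np.cross(y,z)
Rt=R.from_matrix(np.c_[x,y,z]); delta((.50,-.20,.36),Rt)
E
```

```text
t 12.4667 pos [0.5352 0.1446 0.2952] j [-1.19  0.22  0.99  1.61 -0.18  1.41  1.63] F [-0.4 -0.2 -0.2] shift [ 0.593 -1.63  -0.312] turn [-0.004 -0.003  0.165]
```

Emit:
send_rows:
  plan:
    - [[0, 0, 0, 0.049, -0.136, -0.026, 0.6], [0, 0, 0, 0.049, -0.136, -0.026, 0.6], [0, 0, 0, 0.049, -0.136, -0.026, 0.6], [0, 0, 0, 0.049, -0.136, -0.026, 0.6], [0, 0, 0, 0.049, -0.136, -0.026, 0.6], [0, 0, 0, 0.049, -0.136, -0.026, 0.6], [0, 0, 0, 0.049, -0.136, -0.026, 0.6], [0, 0, 0, 0.049, -0.136, -0.026, 0.6], [0, 0, 0, 0.049, -0.136, -0.026, 0.6], [0, 0, 0, 0.049, -0.136, -0.026, 0.6], [0, 0, 0, 0.049, -0.136, -0.026, 0.6], [0, 0, 0, 0.049, -0.136, -0.026, 0.6], [0, 0, 0.055, 0, 0, 0, 0.6], [0, 0, 0.055, 0, 0, 0, 0.6], [0, 0, 0.055, 0, 0, 0, 0.6], [0, 0, 0, 0, 0, 0, 0.6], [0, 0, 0, 0, 0, 0, 0.6]]

```text
clock: 13.88
position: [0.4995, -0.2021, 0.3602]
ee_rot: [-0.0, 1.0, 0.002, -0.0]
ft_force: [-0.2, 0.2, 1.1]
grip_width: 0.6
grasp_force: 0.0
```

```bash
python3 - <<'E'
from h import *
th=np.radians(90); y=np.array([np.cos(th),np.sin(th),0]); z=np.array([0,0,-1.]); x=np.cross(y,z)
Rt=R.from_matrix(np.c_[x,y,z]); delta((.50,-.20,.36),Rt)
o=get_obs(); im=optics.camera('wrist'); np.savez('w2.npz',im=im,p=o['position'],q=o['ee_rot']); save(im,'w2.png')
C=cam('wrist',o);print(proj(C,[[.454,-.227,.135],[.5804,-.2194,.072],[.639,-.215,.072]]))
E
```

```text
t 13.8833 pos [ 0.4995 -0.2021  0.3602] j [-0.77  0.19  1.25  1.55 -0.18  1.54  2.05] F [-0.2  0.2  1.1] shift [-0.002  0.011  0.001] turn [ 0.002 -0.     0.001]
[[251.37318949 128.82406111]
 [263.24895396 228.9322616 ]
 [267.2479286  271.83994113]]
```

View pics/w2.png

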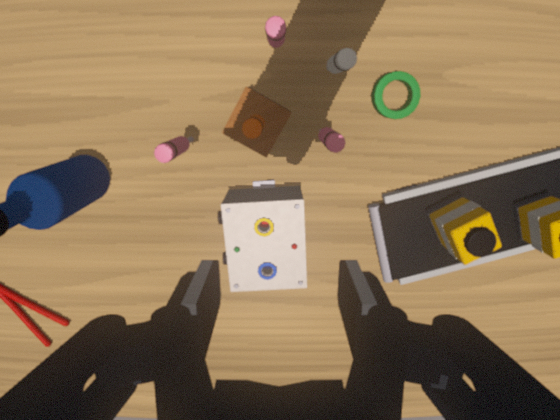

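The wrist view shows the orange stylus's top at (252,127) in the wooden stand, the yellow ring at (264,227) and the blue ring at (267,270). They agree with the first measurements, so the stylus choice is confirmed. Next I refine by masks.

```bash
python3 - <<'E'
from h import *
f=np.load('w2.npz');im=f['im'];C=cam('wrist',dict(position=f['p'],ee_rot=f['q']))
h=cv2.cvtColor(im,cv2.COLOR_RGB2HSV)
def c(lo,hi,box):
    m=cv2.inRange(h,lo,hi);k=np.zeros_like(m);x0,y0,x1,y1=box;k[y0:y1,x0:x1]=1;m*=k
    n,l,s,cc=cv2.connectedComponentsWithStats(m);i=1+s[1:,4].argmax();(xy,r)=cv2.minEnclosingCircle(np.argwhere(l==i)[:,::-1].astype(np.float32));return s[i].tolist(),xy,r
a=c((4,200,100),(16,255,255),(238,114,266,142));b=c((22,140,120),(35,255,255),(250,214,278,242));d=c((100,140,80),(125,255,255),(254,257,282,284));print(a,b,d)
print(onz(C,[a[1]],.135),onz(C,[b[1],d[1]],.072))
E
```

```text
Traceback (most recent call last):
ValueError: attempt to get argmax of an empty sequence
```

```bash
python3 - <<'E'
from h import *
f=np.load('w2.npz');im=f['im'];C=cam('wrist',dict(position=f['p'],ee_rot=f['q']))
h=cv2.cvtColor(im,cv2.COLOR_RGB2HSV)
print(h[119:138:3,240:266:3].tolist()[3])
def c(lo,hi,box):
    m=cv2.inRange(h,lo,hi);k=np.zeros_like(m);x0,y0,x1,y1=box;k[y0:y1,x0:x1]=1;m*=k
    n,l,s,cc=cv2.connectedComponentsWithStats(m)
    if n<2: return None
    i=1+s[1:,4].argmax();(xy,r)=cv2.minEnclosingCircle(np.argwhere(l==i)[:,::-1].astype(np.float32));return s[i].tolist(),xy,r
for lo in(80,100,120): print(lo,c((3,200,lo),(14,255,255),(236,112,268,144)))
b=c((22,140,120),(35,255,255),(250,214,278,242));d=c((105,100,80),(125,255,255),(254,257,282,284));print(b,d)
print(onz(C,[(252,127.5)],.135),onz(C,[b[1],d[1]],.072))
E
```

```text
[[16, 146, 91], [14, 191, 123], [13, 189, 124], [12, 184, 125], [14, 204, 120], [14, 198, 121], [12, 199, 122], [13, 182, 112], [14, 154, 91]]
80 ([254, 121, 7, 6, 14], (256.84783935546875, 123.41304016113281), 3.1792304515838623)
100 ([254, 121, 7, 6, 14], (256.84783935546875, 123.41304016113281), 3.1792304515838623)
120 ([254, 121, 5, 4, 8], (256.0, 123.0), 2.2361679077148438)
([255, 218, 18, 18, 105], (263.5552062988281, 226.8435516357422), 9.015514373779297) ([259, 263, 17, 16, 78], (267.0, 270.0), 8.24631118774414)
[[ 0.45274781 -0.22637703  0.135     ]] [[ 0.57766897 -0.21899369  0.072     ]
 [ 0.63638176 -0.21529291  0.072     ]]
```

Emit:
send_rows:
  plan:
    - [[0, 0, 0, 0.038, -0.0205, 0.142, 0.6], [0, 0, 0, 0.038, -0.0205, 0.142, 0.6], [0, 0, 0, 0.038, -0.0205, 0.142, 0.6], [0, 0, 0, 0.038, -0.0205, 0.142, 0.6], [0, 0, 0, 0.038, -0.0205, 0.142, 0.6], [0, 0, 0, 0.038, -0.0205, 0.142, 0.6], [0, 0, 0, 0, 0, 0, 0.6], [0, 0, 0, 0, 0, 0, 0.6]]

```text
clock: 14.6
position: [0.4533, -0.2259, 0.1898]
ee_rot: [0.0, 1.0, 0.001, -0.002]
ft_force: [0.2, -0.1, -0.2]
grip_width: 0.6
grasp_force: 0.0
```

```bash
python3 - <<'E'
from h import *
th=np.radians(90); y=np.array([np.cos(th),np.sin(th),0]); z=np.array([0,0,-1.]); x=np.cross(y,z)
Rt=R.from_matrix(np.c_[x,y,z]); delta((.4535,-.2267,.103),Rt)
E
```

```text
t 14.6 pos [ 0.4533 -0.2259  0.1898] j [-0.7   0.22  1.22  1.89 -0.22  1.19  2.16] F [ 0.2 -0.1 -0.2] shift [-0.003 -0.005  0.434] turn [ 0.001 -0.003 -0.001]
```

Emit:
send_rows:
  plan:
    - [[0, 0, 0, 0, -0.004, 0.054, 0.6], [0, 0, 0, 0, 0, 0.054, 0.6], [0, 0, 0, 0, 0, 0.054, 0.6], [0, 0, 0, 0, 0, 0.054, 0.6], [0, 0, 0, 0, 0, 0.054, 0.6], [0, 0, 0, 0, 0, 0.054, 0.6], [0, 0, 0, 0, 0, 0.054, 0.6], [0, 0, 0, 0, 0, 0.054, 0.6], [0, 0, 0, 0, 0, 0, 0.6], [0, 0, 0, 0, 0, 0, 0.6]]

```text
clock: 15.43
position: [0.4531, -0.2269, 0.1028]
ee_rot: [0.001, 1.0, 0.0, -0.002]
ft_force: [0.3, -0.6, 0.6]
grip_width: 0.598
grasp_force: 0.0
```

Emit:
send_rows:
  plan:
    - [[0, 0, 0, 0, 0, 0, 0], [0, 0, 0, 0, 0, 0, 0], [0, 0, 0, 0, 0, 0, 0], [0, 0, 0, 0, 0, 0, 0], [0, 0, 0, 0, 0, 0, 0], [0, 0, 0, 0, 0, 0, 0], [0, 0, 0, 0, 0, 0, 0], [0, 0, 0, 0, 0, 0, 0], [0, 0, 0, 0, 0, 0, 0], [0, 0, 0, 0, 0, 0, 0]]
  squeeze: 60

```text
clock: 16.27
position: [0.454, -0.2268, 0.1039]
ee_rot: [0.001, 1.0, 0.001, -0.001]
ft_force: [-1.2, 0.4, 6.1]
grip_width: 0.217
grasp_force: 58.4
```

Emit:
send_rows:
  plan:
    - [[0, 0, 0, 0, 0, -0.05, 0], [0, 0, 0, 0, 0, -0.07, 0], [0, 0, 0, 0, 0, -0.07, 0], [0, 0, 0, 0, 0, -0.07, 0], [0, 0, 0, 0, 0, -0.07, 0], [0, 0, 0, 0, 0, -0.07, 0], [0, 0, 0, 0, 0, -0.07, 0], [0, 0, 0, 0, 0, -0.07, 0], [0, 0, 0, 0, 0, 0, 0], [0, 0, 0, 0, 0, 0, 0], [0, 0, 0, 0, 0, 0, 0]]

```text
clock: 17.18
position: [0.4536, -0.2265, 0.2108]
ee_rot: [0.001, 1.0, 0.001, -0.002]
ft_force: [-0.1, -0.4, -0.6]
grip_width: 0.22
grasp_force: 58.5
```

```bash
python3 - <<'E'
from h import *
th=np.radians(90); y=np.array([np.cos(th),np.sin(th),0]); z=np.array([0,0,-1.]); x=np.cross(y,z)
Rt=R.from_matrix(np.c_[x,y,z]); delta((.579,-.2192,.2115),Rt)
E
```

```text
t 17.1833 pos [ 0.4536 -0.2265  0.2108] j [-0.73  0.19  1.24  1.86 -0.19  1.23  2.13] F [-0.1 -0.4 -0.6] shift [-0.627  0.037 -0.005] turn [ 0.001 -0.002 -0.001]
```

Emit:
send_rows:
  plan:
    - [[0, 0, 0, -0.078, 0.0046, 0, 0], [0, 0, 0, -0.078, 0.0046, 0, 0], [0, 0, 0, -0.078, 0.0046, 0, 0], [0, 0, 0, -0.078, 0.0046, 0, 0], [0, 0, 0, -0.078, 0.0046, 0, 0], [0, 0, 0, -0.078, 0.0046, 0, 0], [0, 0, 0, -0.078, 0.0046, 0, 0], [0, 0, 0, -0.078, 0.0046, 0, 0], [0, 0, 0, 0, 0, 0.05, 0], [0, 0, 0, 0, 0, 0.05, 0], [0, 0, 0, 0, 0, 0.03, 0], [0, 0, 0, 0, 0, 0, 0], [0, 0, 0, 0, 0, 0, 0]]

```text
clock: 18.27
position: [0.5777, -0.2197, 0.1844]
ee_rot: [0.001, 1.0, 0.001, -0.002]
ft_force: [0.8, 0.3, 0.1]
grip_width: 0.222
grasp_force: 58.6
```

```bash
python3 - <<'E'
from h import *
delta((.579,-.2192,.18))
o=get_obs();p=o['position'];tip=p-[0,0,.094];I=[]
for n,hw in(('scene',35),('side',35),('wrist',60)):
    im=optics.camera(n);np.save(n+'3.npy',im);C=cam(n,o);t,hl=proj(C,[tip,[.579,-.2192,.072]]);c=((t+hl)/2).astype(int);print(n,t,hl,c)
    x0,y0=c-hw;I.append(cv2.resize(im[max(y0,0):y0+2*hw,max(x0,0):x0+2*hw],(266,266),interpolation=cv2.INTER_NEAREST));print('crop',x0,y0,2*hw)
save(np.hstack(I),'t1.png')
E
```

```text
t 18.2667 pos [ 0.5777 -0.2197  0.1844] j [-0.46  0.54  1.03  1.6  -0.48  1.28  2.22] F [0.8 0.3 0.1] shift [-0.007  0.003  0.022] turn 0
scene [217.86962823 227.84432155] [218.9816992  232.85084342] [218 230]
crop 183 195 70
side [316.60370373 257.59641446] [316.53062261 263.53695999] [316 260]
crop 281 225 70
wrist [277.41783056 219.79968977] [278.23493435 212.83419364] [277 216]
crop 217 156 120
```

View pics/t1.png

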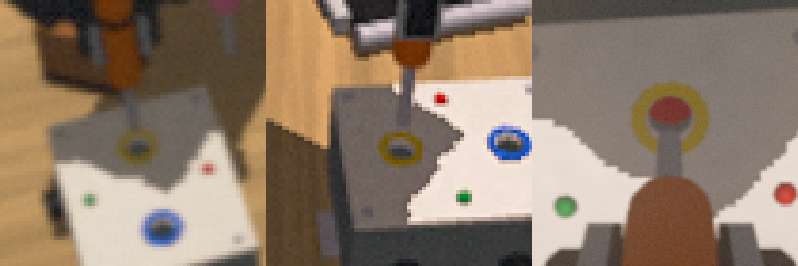

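Crops: the ring's centre is at (138,147), (401,148) and (671,117). The pin's tip is at about (133,130), (404,125) and (671,122), just above the hole.

```bash
python3 - <<'E'
from h import *
o=get_obs();p=o['position'];CS=cam('scene');CD=cam('side');CW=cam('wrist',o)
s=lambda u,v:(183+u/3.8,195+v/3.8); d=lambda u,v:(281+(u-266)/3.8,225+v/3.8); w=lambda u,v:(217+(u-532)/2.217,156+v/2.217)
print('tip SD',tri(CS,s(133,130),CD,d(404,125)))
print('ring SD',tri(CS,s(138,147),CD,d(401,148)))
def ring(im,C,c):
    h=cv2.cvtColor(im,cv2.COLOR_RGB2HSV);m=cv2.inRange(h,(20,110,60),(36,255,255));k=np.zeros_like(m);x,y=map(int,c);k[y-20:y+20,x-20:x+20]=1
    pts=np.argwhere(m*k>0)[:,::-1].astype(np.float32);e=cv2.fitEllipse(cv2.convexHull(pts));return e[0],onz(C,[e[0]],.072)[0],e[1]
for n,C,c in(('scene',CS,s(138,147)),('side',CD,d(401,148)),('wrist',CW,w(671,117))): print(n,ring(np.load(n+'3.npy'),C,c))
print('tipW at z .0905',onz(CW,[w(671,122)],.0905),'tips on z',onz(CS,[s(133,130)],.0905),onz(CD,[d(404,125)],.0905))
# handle axis pixel check in wrist: handle cols 628..712 at row ~215 crop -> centre col
print(onz(CW,[w(670.5,215)],.14), p)
E
```

```text
tip SD (array([ 0.57967732, -0.21966428,  0.08879013]), np.float64(0.0012298500378807194))
ring SD (array([ 0.57947251, -0.21857463,  0.06963531]), np.float64(0.000727712413751585))
scene ((227.70648193359375, 225.59475708007812), array([ 0.56417973, -0.19616135,  0.072     ]), (11.35309886932373, 34.07011413574219))
side ((315.97137451171875, 263.654296875), array([ 0.57781212, -0.21951098,  0.072     ]), (8.107772827148438, 11.74188232421875))
wrist ((278.6869201660156, 208.9613494873047), array([ 0.57759816, -0.21895937,  0.072     ]), (32.77248001098633, 34.093101501464844))
tipW at z .0905 [[ 0.57311341 -0.21831497  0.0905    ]] tips on z [[ 0.58146155 -0.22009655  0.0905    ]] [[ 0.57904629 -0.22061263  0.0905    ]]
[[ 0.57989438 -0.21859137  0.14      ]] [ 0.57854514 -0.21975476  0.18549563]
```

Emit:
send_rows:
  plan:
    - [[0, 0, 0, 0.002, 0.0045, 0.02, 0], [0, 0, 0, 0, 0, 0.02, 0], [0, 0, 0, 0, 0, 0.02, 0], [0, 0, 0, 0, 0, 0.02, 0], [0, 0, 0, 0, 0, 0.02, 0], [0, 0, 0, 0, 0, 0.02, 0], [0, 0, 0, 0, 0, 0, 0], [0, 0, 0, 0, 0, 0, 0]]

```text
clock: 19.08
position: [0.578, -0.2187, 0.1607]
ee_rot: [0.001, 1.0, 0.001, -0.002]
ft_force: [0.3, 0.4, -0.1]
grip_width: 0.218
grasp_force: 58.6
```

Emit:
send_rows:
  plan:
    - [[0, 0, 0, 0, 0, 0.02, 0], [0, 0, 0, 0, 0, 0.02, 0], [0, 0, 0, 0, 0, 0.02, 0], [0, 0, 0, 0, 0, 0.015, 0], [0, 0, 0, 0, 0, 0, 0], [0, 0, 0, 0, 0, 0, 0]]

```text
clock: 19.58
position: [0.578, -0.2187, 0.1458]
ee_rot: [0.001, 1.0, 0.001, -0.002]
ft_force: [0.4, -0.9, -0.5]
grip_width: 0.217
grasp_force: 58.6
```

The pin passed through the ring without any force, so the tip is inside the hole. Next I press slowly.

Emit:
send_rows:
  plan:
    - [[0, 0, 0, 0, 0, 0.015, 0], [0, 0, 0, 0, 0, 0.015, 0], [0, 0, 0, 0, 0, 0.015, 0], [0, 0, 0, 0, 0, 0, 0], [0, 0, 0, 0, 0, 0, 0]]

```text
clock: 20.0
position: [0.5782, -0.2187, 0.1371]
ee_rot: [0.001, 1.0, 0.001, -0.001]
ft_force: [-0.5, 0.6, 1.9]
grip_width: 0.214
grasp_force: 58.5
```

Emit:
send_rows:
  plan:
    - [[0, 0, 0, 0, 0, 0.01, 0], [0, 0, 0, 0, 0, 0.01, 0], [0, 0, 0, 0, 0, 0, 0], [0, 0, 0, 0, 0, 0, 0]]

```text
clock: 20.33
position: [0.5781, -0.2187, 0.1331]
ee_rot: [0.001, 1.0, 0.001, -0.001]
ft_force: [0.1, -0.2, 3.6]
grip_width: 0.218
grasp_force: 58.6
```

Emit:
send_rows:
  plan:
    - [[0, 0, 0, 0, 0, 0.008, 0], [0, 0, 0, 0, 0, 0.008, 0], [0, 0, 0, 0, 0, 0, 0], [0, 0, 0, 0, 0, 0, 0]]

```text
clock: 20.67
position: [0.5785, -0.2189, 0.1307]
ee_rot: [0.001, 1.0, 0.001, -0.001]
ft_force: [-1.1, 1.0, 11.4]
grip_width: 0.218
grasp_force: 59.7
```

Emit:
send_rows:
  plan:
    - [[0, 0, 0, 0, 0, 0, 0], [0, 0, 0, 0, 0, 0, 0], [0, 0, 0, 0, 0, 0, 0]]

```text
clock: 20.92
position: [0.5785, -0.2189, 0.1307]
ee_rot: [0.001, 1.0, 0.001, -0.001]
ft_force: [-0.7, 1.3, 10.3]
grip_width: 0.216
grasp_force: 59.7
```

```bash
python3 - <<'E'
from h import *
a=optics.camera('scene');b=optics.camera('side')
save(np.hstack([cv2.resize(a[140:300,170:470],(500,267)),cv2.resize(b[110:310,220:400],(240,267))]),'f.png')
E
```

```text
(no output)
```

View pics/f.png

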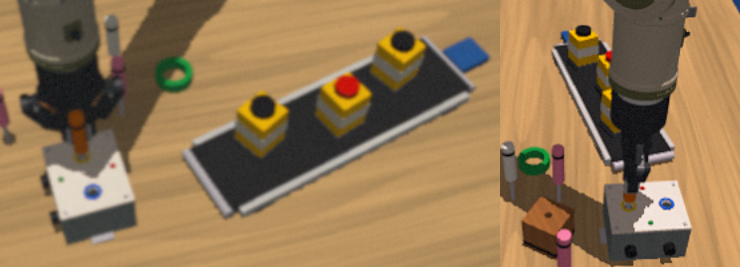

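The red-capped canister stands on the belt at (345,103) between its untouched neighbours. The stylus is in the yellow-ringed hole at (78,150), with a steady push of about 10 N.

```bash
python3 -c "
from workcell import job
print(job.hand_in())"
```

```text
the job is handed in; nothing more can be done
None
```

The job is handed in (no verdict was shown): the toppled canister stands upright on the belt, and the gripped stylus holds the reset button against its stop at about 10 N, with nothing else seen to have moved.

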